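# Exercise the sprung mirror mount

### The arm

A 7-joint arm with a two-finger parallel gripper is mounted at the origin on the work surface. World frame = base frame: x ahead of the robot, y to its left, z up, the work surface at z = 0. Lengths are in mm, angles in rad, forces in N, time in s.
With the tool pointing down it reaches from about 425 to 825 mm from the base axis. Payload 3.6 kg.
Tool frame: the origin (TCP) lies between the finger pads; the fingertips stand 25 mm ahead of it and the grasp point (between the pads) lies 6 mm ahead of it; z points along the fingers, y is the line along which they close (so a half turn about z gives the same grasp; the last joint's range is limited). The gripper opens to 85 mm and grips with 20 to 120 N. Pads are 22 mm wide; open, the fingers measure 114 mm over their backs; the gripper's body (76 mm by 85 mm) begins 54 mm behind the grasp point. The pads swing forward as they close: fully open they stand 13 mm farther back than shut.
Start: joints at [1.151, 0.615, -0.013, 1.423, 0.008, 1.103, -0.04], TCP at [248.813, -600.464, 256.297] pointing down, gripper open.
Joint ranges: [-3.12, 3.12], [-0.3, 2.06], [-1.34, 1.32], [0.26, 2.42], [-1.36, 4.5], [0.01, 1.98], [-2.84, 2.84]. Speed limits (rad/s): [2.79, 2.79, 3.14, 3.14, 3.14, 3.14, 3.14].

### API

Orientations are given as a unit quaternion [x, y, z, w].
In Python, from station import arm gives the robot as it stands. Calls block until the motion is done:
- arm.reach(position, orientation): joint-space move of the TCP to a pose.
- arm.move_straight(position, attitude=None, max_speed=150, contact_N=None): straight line of the TCP; attitude=None keeps the orientation; max_speed is the mean speed in mm/s. With contact_N (N) it stops when the force on the tool has changed by that much, and returns True; else False.
- arm.goto_joints(angles): joint-space move.
- arm.command_gripper(opening): finger opening in mm; the grip force is fixed at half the most; returns when the fingers have stopped.
- arm.sleep(seconds).
- arm.inverse_kinematics(position, orientation): joint angles nearest the present ones, or None.
- arm.read_state(): the state.
- arm.capture(name): name is "scene" or "top" or "wrist"; returns the picture (420x560x3 uint8, blue, green, red); there is no depth.
- arm.calibration(name): a dict with "fx", "fy", "cx", "cy" (pixels), "view" (4x4, takes a point from world to camera coordinates). Camera axes: x right, y down, z forward; pixel columns grow to the right and rows downward; lengths in mm; the calibration is good to about 2 mm. A picture is of the moment at which its call begins: read the wrist's pose just before it. calibration takes no time and is no camera call; for the wrist camera it gives the pose at the moment of the call.
A pose or a line that the arm cannot do raises arm.IKError and nothing moves.
- arm.hand_in(): hands the job in; it is judged then, once.
The state is a dict: "clock": time; "q": joint angles; "qvel": joint speeds; "joint_torque": joint torques, N m; "tool_pos": TCP position; "tool_rot": TCP orientation; "wrist_force": force on the tool from outside, world axes, zero at the start; "torque": the same for the moment, N m; "finger_gap": finger opening in mm; "finger_force": force on a finger pad.
Only numpy, scipy, OpenCV 4.12 (cv2) and the standard library are available. Lean on these libraries where they do the work, as an engineer would, in place of code of your own. Each camera call takes 0.05 s, during which the arm holds its last target. There are 200 camera calls.

### The job

Reseat the sprung tilt mount that carries the round mirror: with a fingertip press down on the domed cap at its free corner until its pointer stands at the long mark on the scale, not past the short mark below it, and hold it there for a second. Then let it up slowly under the finger, without letting it snap back, until the plate is at rest on its stop again, and move clear. Touch only that corner: do not touch the mirror, the adjuster knobs, the pointer or the mount with the glass cube, and leave the loose things where they are.

Things in the scene. Friction and masses are not known exactly. Their poses are not given: they have to be found in the camera images.
- mirror_mount: the tilt mount with the round mirror, bolted to an aluminium breadboard 12 mm high. Origin on the breadboard under its middle; z up; x points from the middle to the free corner and along the pointer. Its level black plate, 120 x 120 x 10 mm, top 64 mm above the origin, has its corners on the x and y axes and tilts about the y axis 54 mm above the origin: the corner at +x (85 mm out) goes down
- mirror_mount_pad (a point): the point to press: top of the domed steel cap (22 mm across, 5 mm high) on the free corner, 60 mm out from the tilt axis, 69 mm above the breadboard at rest; moves with the plate. It begins to give at about 4 N and needs about 8.7 N at the long mark (0.55 N per mm). At the long mark the cap is 8.5 mm lower than at rest; each 2 degrees is 2.1 mm
- mirror_mount_plate (a joint): tilt of the mirror mount's plate, rad: 0 at rest on its stop, growing as the free corner goes down; marks every 2 degrees (0.035), the long mark at 8 degrees (0.140), the short mark below it at 10 degrees (0.175), hard stop at 0.227
- mirror_mount_mark (a point): where the pointer's tip stands when at the long mark: 143 mm out along the mount's x, 39 mm above the breadboard. The scale is a white upright plate, 46 mm wide, its top 79 mm above the breadboard, black marks on its -y face; the long mark (38 mm, the others 13 mm) is the fifth from the top, the first being where the pointer rests
- mirror_mount_pointer: steel needle of the mirror mount, 64 mm long, 2 mm thick, level at rest, running out along the mount's x over the scale; origin at its inner end, on the tip of the free corner, 59 mm above the breadboard at rest; moves with the plate
- mirror: 25 mm round mirror in an aluminium ring holder, 31 mm wide, 36 mm high, on the plate; origin under its foot, 20 mm from the plate's middle on the side away from the free corner
- mirror_mount_knob_a: brass adjuster knob of the mirror mount, 15 mm across, 13 mm high, at the -y corner; origin on the plate's top
- mirror_mount_knob_b: the same at the +y corner
- cube_mount: a second tilt mount of the same make and size and with the same frame, carrying a 25 mm glass cube under a clamp arm in place of the mirror; leave alone
- cube_mount_plate (a joint): tilt of that second mount's plate, rad, 0 at rest
- driver: loose screwdriver, 160 mm long, lying on the breadboard; leave alone
- optic_case: loose round white plastic case, 52 mm across, 22 mm high; leave alone
- solvent_bottle: loose amber bottle, 42 mm across, 85 mm high; leave alone

How it is judged:
By the outcome, as a careful person would: the job done as asked, in the order asked, and still so for the second after the job is handed in, with the robot touching nothing.
It also fails if it takes over 45 s, if anything falls off the work surface, if the arm or the gripper's body presses on something with over 40 N, if the wrist force passes 120 N, or if a joint passes its speed limit or range.

## Working session

There is one attempt and no reset: what is moved stays moved. The work goes in short steps, each a Python script; the robot and the scene stay as the last script left them, time stands still between calls to the robot, and variables do not carry over. Pictures are saved under pics/ and viewed, at most 10 in all, crops included, and the job is handed in when it is done.

```bash
mkdir -p pics; ls
python3 - <<'E'
from station import arm
import cv2,numpy as np
for n in("top","scene"):
    cv2.imwrite(f"pics/{n}0.png",arm.capture(n)); c=arm.calibration(n); print(n,c["fx"],c["cx"],c["cy"],np.round(c["view"],3).tolist())
s=arm.read_state();print(s["clock"],s["tool_rot"],s["wrist_force"])
E
```

```text
pics
top 389.5547829402095 278.4418780232684 213.95207584879893 [[0.006, -1.0, -0.005, 17.494], [-0.988, -0.005, -0.155, 618.904], [0.155, 0.006, -0.988, 903.382], [0.0, 0.0, 0.0, 1.0]]
scene 445.73055806294747 277.0287771445416 214.3945781791407 [[-0.019, 1.0, -0.017, 6.868], [0.589, -0.002, -0.808, -272.989], [-0.808, -0.025, -0.589, 1710.613], [0.0, 0.0, 0.0, 1.0]]
0.1 [ 9.80774325e-01  1.95141718e-01 -2.51166944e-04 -1.17038491e-03] [ 0.63041714 -0.66129087  0.72237751]
```

View pics/top0.png

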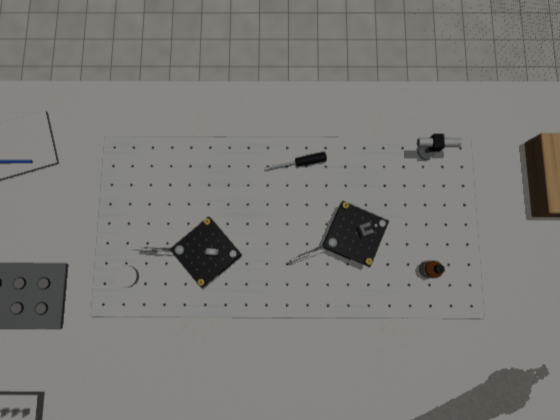

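View pics/scene0.png

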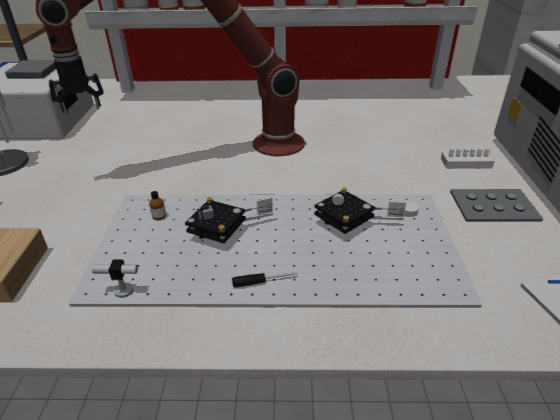

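The top view shows the mirror mount at about (206,252), its cap at (179,250) and its pointer running left. The cube mount is at about (355,234). The scene view confirms the round mirror is on the mount at (343,208). Next I'll measure the cap and knobs.

```bash
cat > h.py <<'E'
import numpy as np
def ray(c,u,v,z):
    V=np.array(c["view"]);R=V[:3,:3];o=-R.T@V[:3,3]
    d=R.T@[(u-c["cx"])/c["fx"],(v-c["cy"])/c["fy"],1]
    return o+d*(z-o[2])/d[2]
def proj(c,p):
    q=np.array(c["view"])@[*p,1]; return np.array([c["fx"]*q[0]/q[2]+c["cx"],c["fy"]*q[1]/q[2]+c["cy"]])
E
python3 - <<'E'
from station import arm
import cv2,numpy as np
from h import *
c=arm.calibration("top");im=cv2.imread("pics/top0.png");hsv=cv2.cvtColor(im,cv2.COLOR_BGR2HSV)
roi=np.zeros(im.shape[:2],np.uint8);roi[205:300,165:250]=255
def blobs(m,a0):
    n,_,st,ce=cv2.connectedComponentsWithStats(m&roi)
    return [(st[i,4],ce[i]) for i in range(1,n) if st[i,4]>a0]
br=cv2.inRange(hsv,(12,100,60),(35,255,255))
for a,p in blobs(br,4): print("knob",a,p.round(1),ray(c,*p,85).round(1))
dark=cv2.inRange(hsv,(0,0,0),(180,255,70))&roi
cn=max(cv2.findContours(dark,0,2)[0],key=cv2.contourArea);hull=cv2.convexHull(cn)
r=cv2.minAreaRect(hull);print(r)
for p in cv2.boxPoints(r):print(p,ray(c,*p,76).round(1))
h=np.zeros_like(roi);cv2.fillConvexPoly(h,hull,255)
for a,p in blobs(cv2.inRange(hsv,(0,0,110),(180,70,255))&h,8): print("light",a,p.round(1),ray(c,*p,79).round(1))
cv2.imwrite("pics/top1.png",cv2.resize(im[200:305,110:260],None,fx=5,fy=5,interpolation=cv2.INTER_CUBIC))
E
```

```text
knob 35 [206.6 221.2] [594.9 188.9  85. ]
knob 36 [200.6 281.9] [454.8 197.9  85. ]
((203.3585968017578, 251.696533203125), (55.19870376586914, 55.081260681152344), 49.76364517211914)
[164.50687 248.4172 ] [531.3 287.2  76. ]
[206.55515 212.8379 ] [616.3 191.5  76. ]
[242.21033 254.97586] [517.1 104.8  76. ]
[200.16205 290.55518] [434.9 200.   76. ]
light 54 [178.  239.1] [553.2 255.9  79. ]
light 24 [179.5 249.1] [529.7 251.3  79. ]
light 33 [211.3 251.1] [525.5 176.8  79. ]
light 24 [232.7 253.1] [521.1 126.8  79. ]
light 9 [170. 253.] [520.6 273.   79. ]
light 31 [178.3 262.5] [498.6 252.6  79. ]
```

View pics/top1.png

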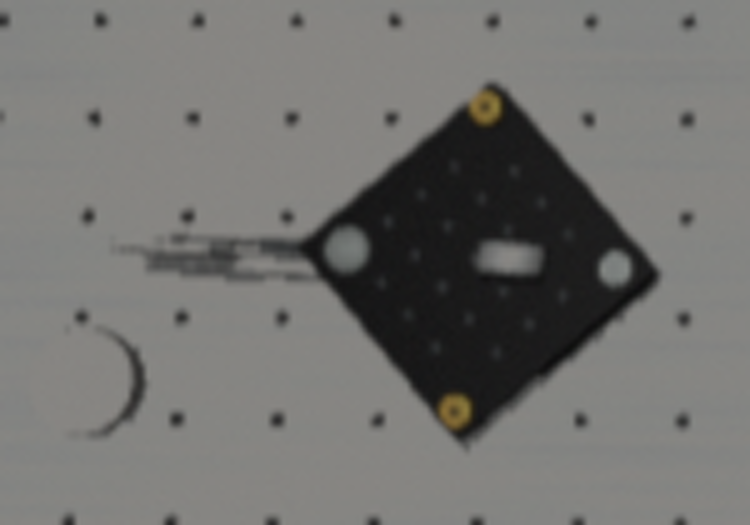

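The cap is 58 mm from the midpoint between the knobs (60 expected), the knobs are 140 mm apart, and both axis estimates give 86.3°. I'll move above the cap with the gripper shut and look with the wrist camera.

Run:
```python
from station import arm
import cv2,numpy as np
from h import *
p=[528.8,252.3,81+25+90]
best=None
for a in (43.15,-46.85,-1.85,88.15):
    t=np.radians(a);q=[np.cos(t),np.sin(t),0,0];j=arm.inverse_kinematics(p,q)
    print(a,None if j is None else np.round(j,2))
    if a in(43.15,-46.85) and j is not None:
        d=np.abs(np.array(j)-arm.read_state()["q"]).max()
        if best is None or d<best[0]: best=(d,q)
arm.command_gripper(0)
arm.reach(p,best[1])
s=arm.read_state();print(s["clock"],s["tool_pos"],s["tool_rot"],s["wrist_force"],s["finger_gap"])
c=arm.calibration("wrist");im=arm.capture("wrist");cv2.imwrite("pics/w0.png",im)
np.save("wc.npy",c,allow_pickle=True)
print(proj(c,[528.8,252.3,81]), proj(c,[528.8,252.3,s["tool_pos"][2]-25]))
cv2.imwrite("pics/s1.png",arm.capture("scene"))
```

```text
43.15 [-0.04  0.68 -0.75  1.68  0.54  1.   -1.04]
-46.85 [ 0.14  0.84 -1.15  1.67  0.82  1.19  1.85]
-1.85 [-0.35  0.59 -0.21  1.69  0.15  0.88 -2.26]
88.15 [ 0.07  0.76 -0.98  1.67  0.7   1.09  0.39]
4.0167 [529.43019954 251.18996757 195.88136441] [ 7.30242496e-01  6.83187928e-01 -1.84360145e-04  3.43721294e-04] [ 0.52778284 -0.51986211 -0.15349219] -0.32108518888549403
[283.29442604 209.81615254] [283.51799456 266.50585393]
```

View pics/w0.png

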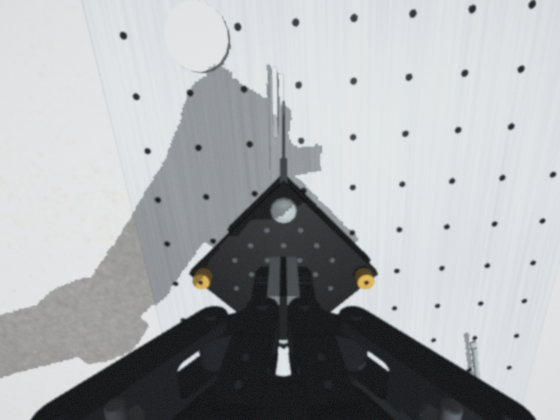

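The wrist view shows the cap at (284,210), against a prediction of (283,210), so the position is confirmed within 1 mm. Next: descend to contact, then press most of the way.

Run:
```python
from station import arm
import numpy as np,json
x,y=528.6,253.0
def rd(l):
    P=[];F=[]
    for _ in range(4):
        s=arm.read_state();P.append(s["tool_pos"]);F.append(s["wrist_force"]);arm.sleep(.03)
    P=np.mean(P,0);F=np.mean(F,0);print(l,round(s["clock"],2),P.round(2),F.round(2));return P,F
arm.move_straight([x,y,81+25+10],max_speed=60)
P,F0=rd("above")
print(arm.move_straight([x,y,81+25-6],max_speed=8,contact_N=2))
P0,F=rd("contact")
json.dump([P0.tolist(),F0.tolist()],open("c.json","w"))
if abs(P0[2]-106)<4:
    for d in(3,6):
        arm.move_straight([x,y,P0[2]-d],max_speed=6);arm.sleep(.2);rd(d)
```

```text
above 5.7 [528.82 253.15 116.42] [0.17 0.06 0.23]
True
contact 7.08 [528.59 253.05 105.69] [ 0.28 -0.18  3.95]
3 7.97 [528.69 253.59 103.04] [-0.1   0.52  5.22]
6 8.95 [528.7  254.04 100.44] [-0.15  0.43  7.06]
```

Depth and force agree with the spring (5.25 mm, 6.9 N). Now I'll press to the long mark.

Run:
```python
from station import arm
import numpy as np,json,cv2
from h import *
P0,F0=json.load(open("c.json"))
def rd(l):
    P=[];F=[]
    for _ in range(6):
        s=arm.read_state();P.append(s["tool_pos"]);F.append(s["wrist_force"]);arm.sleep(.03)
    P=np.mean(P,0);F=np.mean(F,0);print(l,round(s["clock"],2),P.round(2),"depth",round(P0[2]-P[2],2),(F-F0).round(2));return P
cmd=P0[2]-9.0
arm.move_straight([528.6,252.7,cmd],max_speed=5);arm.sleep(.2);P=rd("press")
ims=[arm.capture("scene").astype(float) for _ in range(6)]
im=np.mean(ims,0).astype(np.uint8)
c=arm.calibration("scene");u=np.array([np.cos(np.radians(86.3)),np.sin(np.radians(86.3))])
m=np.array([525,192.7])
for n,h in(("rest",59),("mark",39),("short",34)): print(n,proj(c,[*(m+143*u),12+h]).round(1))
A=cv2.imread("pics/s1.png")[185:235,370:425];B=im[185:235,370:425]
cv2.imwrite("pics/cmp.png",cv2.resize(np.hstack([A,B]),None,fx=7,fy=7,interpolation=cv2.INTER_CUBIC))
```

```text
press 10.1 [528.74 254.35  97.88] depth 7.81 [-1.07  0.97  8.43]
rest [397.  208.5]
mark [396.  214.3]
short [395.7 215.8]
```

View pics/cmp.png

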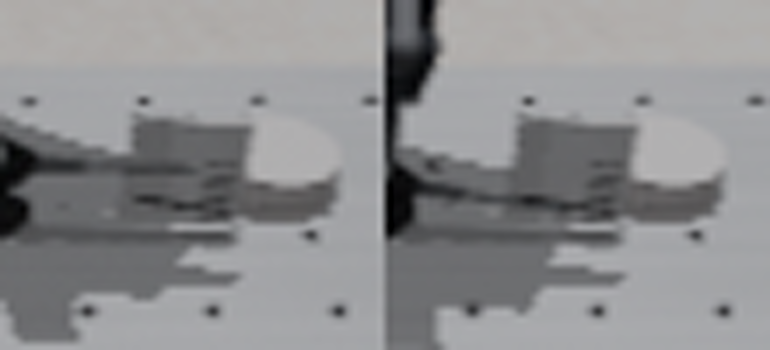

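The right half of the crop shows the pointer tip just about at the long mark (about (590,205) in the crop). Depth is 7.8 mm, which is about 7.4°. I'll go down another 0.8 mm, hold over a second, and check.

Run:
```python
from station import arm
import numpy as np,json,cv2
P0,F0=json.load(open("c.json"))
def rd(l):
    P=[];F=[]
    for _ in range(8):
        s=arm.read_state();P.append(s["tool_pos"]);F.append(s["wrist_force"]);arm.sleep(.03)
    P=np.mean(P,0);F=np.mean(F,0);print(l,round(s["clock"],2),P.round(2),"depth",round(P0[2]-P[2],2),(F-F0).round(2));return P
cmd=P0[2]-9.8
arm.move_straight([528.6,252.7,cmd],max_speed=4);arm.sleep(.2);P=rd("press")
for _ in range(3):
    d=P0[2]-P[2]
    if 8.3<d<9: break
    cmd+=d-8.6
    arm.move_straight([528.6,252.7,cmd],max_speed=4);arm.sleep(.2);P=rd("adj")
arm.sleep(.8);rd("held")
im=np.mean([arm.capture("scene").astype(float) for _ in range(8)],0).astype(np.uint8)
cv2.imwrite("pics/held.png",cv2.resize(im[190:225,370:425],None,fx=14,fy=14,interpolation=cv2.INTER_CUBIC))
json.dump(cmd,open("cmd.json","w"))
```

```text
press 11.22 [528.75 254.42  97.18] depth 8.51 [-1.21  1.14  9.16]
held 12.28 [528.74 254.43  97.18] depth 8.51 [-1.12  1.01  9.36]
```

View pics/held.png

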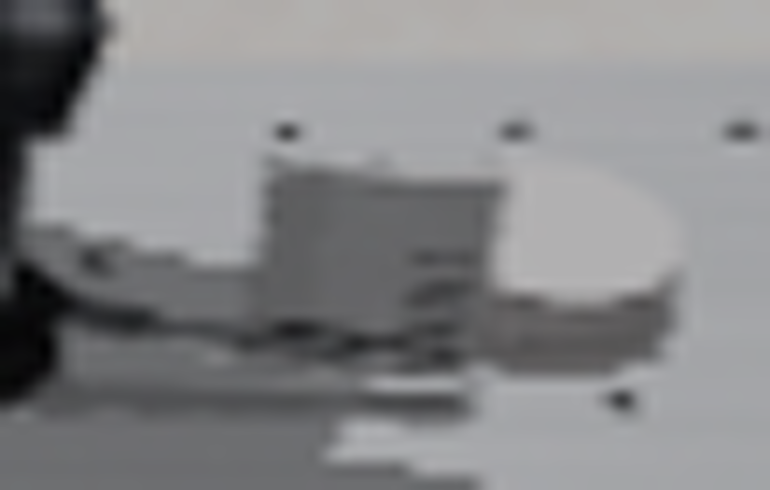

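The pointer now lies over the long mark (crop (250–440, 345)), at 8.5 mm depth and about 9.2 N, held over a second. I'll let it up slowly, then move clear.

Run:
```python
from station import arm
import numpy as np,json,cv2
P0,F0=json.load(open("c.json"));cmd=json.load(open("cmd.json"))
def rd(l):
    s=arm.read_state();print(l,round(s["clock"],2),s["tool_pos"].round(2) if hasattr(s["tool_pos"],"round") else s["tool_pos"],(np.array(s["wrist_force"])-F0).round(2))
arm.sleep(.3);rd("hold end")
for z in(P0[2]-4,P0[2]+0.0,P0[2]+3):
    arm.move_straight([528.6,252.7,z],max_speed=2.5);rd(z)
arm.move_straight([528.6,252.7,P0[2]+90],max_speed=60)
arm.sleep(.5);rd("clear")
a=arm.capture("scene");b=arm.capture("top");t0=cv2.imread("pics/top0.png")
print(np.abs(a[190:225,370:425].astype(int)-cv2.imread("pics/s1.png")[190:225,370:425]).max(axis=2).mean())
cv2.imwrite("pics/end.png",cv2.resize(np.hstack([cv2.imread("pics/s1.png")[185:235,300:425],a[185:235,300:425]]),None,fx=3,fy=3))
```

```text
hold end 13.02 [528.74 254.41  97.2 ] [-1.29  1.71  9.12]
101.68968321070759 15.1 [528.7  253.7  102.25] [-1.4   1.67  6.26]
105.68968321070759 16.58 [528.62 252.98 105.74] [-0.28  1.71  4.31]
108.68968321070759 17.73 [528.55 252.66 108.66] [-0.06 -0.12  0.7 ]
clear 19.83 [528.59 252.7  195.68] [-0.85 -0.26 -0.74]
0.9568831168831169
```

View pics/end.png

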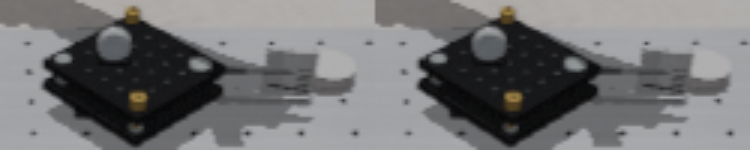

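The two halves, before and after, look the same: the plate and pointer are back at rest, and nothing else in this view has moved.

```bash
python3 -c "
from station import arm
print(arm.hand_in())"
```

```text
the job is handed in; nothing more can be done
None
```

I pressed the mirror mount's cap down to the long mark (8.5 mm, about 9.2 N) and held it there for over a second. I then let it up slowly until the plate was back on its stop, moved clear, and handed the job in at about 20 s.

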